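# Free the drill battery from the bench charger and hold it

## Robot

A 6-joint arm with a two-finger parallel gripper is mounted at the origin on the work surface. World frame = base frame: x ahead of the robot, y to its left, z up, the work surface at z = 0. Lengths are in m, angles in degrees, forces in N, time in s.
With the tool pointing down it reaches from about 0.275 to 0.825 m from the base axis. Payload 5.2 kg.
Tool frame: the origin (TCP) lies midway between the tips of the shut fingers; the grasp point (between the pads) lies 19 mm behind it; z points along the fingers, y is the line along which they close (so a half turn about z gives the same grasp; the last joint's range is limited). The gripper opens to 93 mm and grips with 3 to 60 N. Pads are 15 mm wide; open, the fingers measure 128 mm over their backs; the gripper's body (75 mm by 188 mm) begins 65 mm behind the grasp point.
Start: joints at [51.75, 14.817, 87.949, -0, 77.235, -11.62], TCP at [0.247, 0.492, 0.219] pointing down, gripper open.
Joint ranges: [-179.93, 179.93], [-52.35, 119.4], [10.71, 147.94], [-69.91, 249.91], [12.55, 155.21], [-178.61, 178.61]. Speed limits (degrees/s): [147.25, 147.25, 180, 180, 180, 180].

## Interface

Orientations are given as a 3x3 rotation matrix whose columns are the frame's x, y, z axes.
In Python, from station import observe, camera, hand_in gives the robot as it stands.
- The arm moves only by the tool apply_moves, never from a script. Its arguments are lists of equal length, an entry for each row: "translation": the shift along the tool's x, y, z in units of 25 cm (1.0 is 25 cm), a list of three; "rotation": the turn, a rotation vector about the tool's x, y, z in units of 60 degrees (1.0 is 60 degrees), a list of three; "gripper": the gripper command: -1 is shut, 1 is fully open, values between are in proportion. In form: {"translation": [[x, y, z], ...], "rotation": [[ax, ay, az], ...], "gripper": [gripper, ...]}. A call has 1 to 5 rows; each row is the pose to reach, as a shift and turn from the pose commanded when the call began, along the tool's axes at that moment; what a row does not reach only later rows make up. A row lasts 1/12 s, in which the tool goes at most 41.7 mm and 7.16 degrees, less where a joint would pass 70% of its speed; a pose out of reach is approached as far as the arm can. A call with a number of a shift or a turn outside -1 to 1 is refused whole. A call with a gripper value outside its range is refused whole. The fingers move at their own pace and stop on an object; "newtons" is the grip in N (left out, the last holds). Time passes only in rows, so rows that repeat a pose let the fingers close. It gives the time, the measured TCP pose, the force, the opening and the grip force at its end, in the units of the state.
- observe(): the state, without advancing time (a new reading comes with each control period).
- camera(name): name is "scene" or "side" or "wrist"; returns a dict with "color" (400x640x3 uint8, red, green, blue), "range_z" (400x640 float32, m along the optical axis (not along the pixel's ray), 0 where there is no reading), "intrinsics" (3x3 intrinsics, pixels), "distortion" ([k1, k2, p1, p2, k3] as OpenCV has them; the pictures are not rectified), "extrinsics" (4x4, takes a point from world to camera coordinates). Camera axes: x right, y up, looking along -z (the intrinsics and any distortion apply to the point x, -y, -z); pixel columns grow to the right and rows downward; lengths in m; the calibration is good to about 2 mm. A picture is of the moment at which its call begins.
- hand_in(): hands the job in; it is judged then, once.
The state is a dict: "time_s": time; "joint_positions": joint angles; "joint_vel": joint speeds; "joint_efforts": joint torques, N m; "tool_pos": TCP position; "eef_rot": TCP orientation; "wrist_force": force on the tool from outside, world axes, zero at the start; "torque": the same for the moment, N m; "width": opening from 0.0 (shut) to 1.0 (fully open); "grasp_force": force on a finger pad.
Only numpy, scipy, OpenCV 4.12 (cv2) and the standard library are available. Lean on these libraries where they do the work, as an engineer would, in place of code of your own. Each camera call takes 0.05 s, during which the arm holds its last target. There are 200 camera calls.

## Task

Press the red lock lever of the bench charger down until it clicks and stays down by itself, so that the brass bolt draws back off the drill battery; then pinch the battery's two lime-green side catches together and lift the battery straight up out of the charger. Finish still holding it by the pinched catches, upright, still and at least 8 cm above its seat, touching nothing else. Leave the drill, the screwdriver and the two tuners where they lie.

Things in the scene. Friction and masses are not known exactly. Their poses are not given: they have to be found in the camera images.
- charger: Grey charging dock fixed to the bench, slab 180 x 110 x 18 mm. Origin on the bench right under the middle of the battery; z up; x points from the lever end to the battery end (slab from x = -125 to +55 mm, y = +-55 mm). Well walls (100 x 88 mm outside) reach 44 mm above the bench; the battery stands 18 mm above it. A bolt housing 74 mm high stands at x = -53 to -75 mm, 44 mm wide.
- lock_lever (a joint): Red sprung lever 58 mm long, hinged along the charger's y at x = -64 mm, 66 mm above the bench, pointing to -x. 0 = up (tip slopes up, the start), 0.36 rad = fully down and level. It resists with up to about 9 N at its pad; past about 0.3 it snaps to 0.36 and its detent keeps it; let go before 0.22 it springs back up, between it may stick: press it to its stop. It draws the brass bolt 13 mm back off the battery.
- lever_pad (a point): Centre of the ribbed top face of the lever's pad (26 x 32 mm, near the lever's free tip). The pad is about 87 mm above the bench when up and 71 mm when down, about 16 mm of travel, almost straight down.
- pack_grip (a point): Midway between the two catch pads, in the black drill battery (0.3 to 0.5 kg), 77 mm above the bench when seated. Axes parallel to the charger's; catches on the +y and -y sides. Foot 84 (x) x 44 (y) x 26 mm, body above it 62 x 44 mm; underside 59 mm below this point, top 23 mm above. 1.5 mm play in the well; it rises only with lever down and both catches in, and is clear of the well after 26 mm.
- catch_left (a joint): Lime-green sliding catch on the battery's +y side. 0 = sprung out, 0.006 m = fully in; it releases from 0.004. 2.5 N to start, 7 N fully in. Its finger pad is 26 mm wide (x) and 30 mm high, centred at the height of pack_grip; the two pads measure 60 mm outside to outside at rest, 48 mm when both are in (battery body 44 mm). The well's walls end 18 mm below the pads.
- catch_right (a joint): The same catch on the battery's -y side; 0 = out, 0.006 m = fully in.
- drill_mid (a point): Bystander: cordless drill without battery lying on its side, about 200 x 150 x 58 mm; point in its middle, 29 mm above the bench.
- driver_grip (a point): Bystander: screwdriver with orange handle, 170 mm long, lying flat; point on its handle.
- tuner_a: Bystander: chrome guitar tuner standing on its 24 x 20 mm housing, post up, 38 mm high, knob on its +x side reaching 35 mm out; origin at its underside.
- tuner_b: Bystander: a second tuner, the same.
Things that resemble listed ones, but are neither listed nor needed, are in the scene too. Of the things that look like the part that bears pack_grip, the smallest one is meant.

How it is judged (in metres and radians):
On the way, in this order (a step that is already met when the one before it is completed fails the run):
1. the lever is down in its detent and the battery still sits in the charger (value of joint lock_lever above 0.25 rad and z of pack_grip in the frame of charger below 0.082 m), for 0.2 s.
2. both catches are pinched in by the fingers while the battery is still in the well (value of joint each of catch_left, catch_right above 0.004 m and contact force between pack and the fingers above 2 N and z of pack_grip in the frame of charger below 0.095 m), for 0.1 s.
At the end, for the whole second after the job is handed in: Lever still down (past 0.25 rad); battery at least 70 mm above its seat (pack_grip at least 147 mm above the bench), within 0.3 rad of upright, still (under 30 mm/s), held by the fingers (over 3 N) with both catches pushed in at least 4 mm, touching neither charger nor drill (value of joint lock_lever above 0.25 rad and value of joint each of catch_left, catch_right above 0.004 m and z of pack_grip in the frame of charger above 0.147 m and angle between pack_grip's own z axis and vertical below 0.3 rad and contact force between pack and the fingers above 3 N and contact force between pack and charger below 0.1 N and contact force between pack and drill below 0.1 N and linear speed of pack below 0.03 m/s); the arm keeps its last pose, push and grip.
It fails at once if the drill is moved more than 30 mm (distance of drill_mid from where it was at the start of the episode above 0.03 m).
It fails at once if the screwdriver is moved more than 30 mm (distance of driver_grip from where it was at the start of the episode above 0.03 m).
It fails at once if the tuner is moved more than 30 mm (distance of tuner_a from where it was at the start of the episode above 0.03 m).
It fails at once if the tuner is moved more than 30 mm (distance of tuner_b from where it was at the start of the episode above 0.03 m).
It also fails if it takes over 43 s, if anything falls off the work surface, if the arm or the gripper's body presses on something with over 40 N, if the wrist force passes 120 N, or if a joint passes its speed limit or range.

## Working session

There is one attempt and no reset: what is moved stays moved. The work goes in short steps, Python scripts to look and compute and a tool call to move; the robot and the scene stay as the last step left them, time stands still between calls to the robot, and variables do not carry over. Pictures are saved under pics/ and viewed, at most 10 in all, crops included, and the job is handed in when it is done.

Besides the shell and the picture viewer there is one more tool, called after ">>>" as name(argument=value, ...) on one line, values as JSON. apply_moves: Moves the arm, as the interface text tells. Its arguments: {"type":"object","properties":{"translation":{"type":"array","items":{"type":"array","items":{"type":"number"}}},"rotation":{"type":"array","items":{"type":"array","items":{"type":"number"}}},"gripper":{"type":"array","items":{"type":"number"}},"newtons":{"type":"number"}},"required":["translation","rotation","gripper"]}

```bash
mkdir -p pics; ls; cat > h.py <<'E'
import numpy as np, cv2
from station import observe, camera
def snap(n,f=None):
    c=camera(n)
    if f: cv2.imwrite('pics/'+f,c['color'][:,:,::-1])
    return c
def pts(c):
    "world points HxWx3 from range"
    h,w=c['range_z'].shape
    u,v=np.meshgrid(np.arange(w),np.arange(h))
    p=cv2.undistortPoints(np.stack([u,v],-1).reshape(-1,1,2).astype(float),np.array(c['intrinsics']),np.array(c['distortion'])).reshape(h,w,2)
    z=c['range_z']
    P=np.stack([p[...,0]*z,-p[...,1]*z,-z],-1)
    E=np.array(c['extrinsics']);R,t=E[:3,:3],E[:3,3]
    W=(P-t)@R
    W[z==0]=np.nan
    return W
def ray(c,uv):
    p=cv2.undistortPoints(np.array(uv,float).reshape(-1,1,2),np.array(c['intrinsics']),np.array(c['distortion'])).reshape(-1,2)
    E=np.array(c['extrinsics']);R,t=E[:3,:3],E[:3,3]
    return -R.T@t,np.c_[p[:,0],-p[:,1],-np.ones(len(p))]@R
def onz(c,uv,z):
    o,d=ray(c,uv); return o+d*((z-o[2])/d[:,2])[:,None]
E
python3 - <<'E'
from h import *
print(observe())
for n in('scene','side'):
    c=snap(n,n+'0.png'); E=np.array(c['extrinsics']); print(n,-E[:3,:3].T@E[:3,3],-E[2,:3])
E
```

```text
pics
{'time_s': 0.0, 'joint_positions': array([ 5.17491275e+01,  1.48593168e+01,  8.80104232e+01, -2.30466191e-05,
        7.72329334e+01, -1.16178747e+01]), 'joint_vel': array([-0.03519035, -0.06567804,  0.04445172, -0.01488693, -0.05253268,
        0.02197032]), 'joint_efforts': array([-3.56338223e-04, -4.37319052e+01, -2.83994830e+01,  7.19404360e-02,
        4.17527324e-02, -9.63194657e-05]), 'tool_pos': array([0.24617841, 0.49123357, 0.21782174]), 'eef_rot': array([[-8.93896055e-01,  4.48272922e-01, -1.10912236e-03],
       [ 4.48274149e-01,  8.93895020e-01, -1.40750459e-03],
       [ 3.60492760e-04, -1.75535369e-03, -9.99998394e-01]]), 'wrist_force': array([-0.10136731, -0.04107405, -0.03056579]), 'torque': array([ 0.06757833,  0.01762022, -0.02659938]), 'grasp_force': 0.0, 'width': 0.999968305162768}
scene [ 1.11999078 -0.15850189  0.76099651] [-0.57196145  0.26062251 -0.77777632]
side [ 0.30412056 -0.54960543  0.81718145] [ 0.34025882  0.6179549  -0.70877054]
```

View pics/scene0.png

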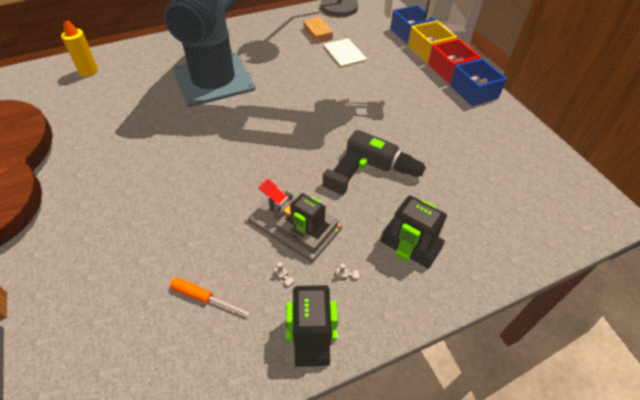

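View pics/side0.png

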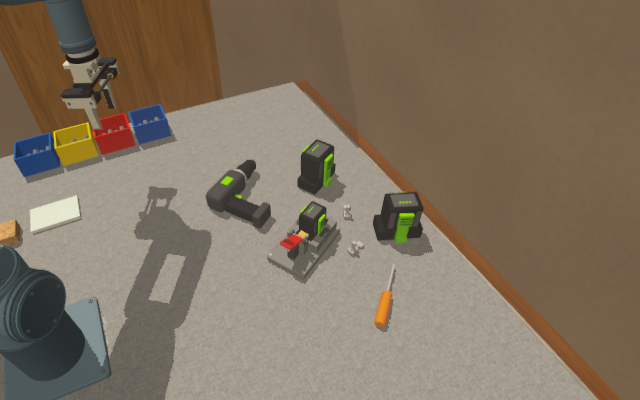

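The scene view shows the charger with the small battery at about (308,213) and the red lever at (272,190). In the side view they are at (313,218) and (292,241). The two bigger batteries are decoys, and the drill lies at scene (370,160).

```bash
python3 - <<'E'
from h import *
def tri(ca,a,cb,b):
    o1,d1=ray(ca,a);o2,d2=ray(cb,b);d1=d1[0];d2=d2[0]
    s=np.linalg.lstsq(np.c_[d1,-d2],o2-o1,rcond=None)[0]
    p,q=o1+s[0]*d1,o2+s[1]*d2
    return (p+q)/2,np.linalg.norm(p-q)
S={}
box={'scene':(225,165,350,265),'side':(255,190,350,285)}
for n in box:
    c=snap(n);W=pts(c);x0,y0,x1,y1=box[n]
    hsv=cv2.cvtColor(c['color'],cv2.COLOR_RGB2HSV)
    roi=np.zeros(hsv.shape[:2],bool);roi[y0:y1,x0:x1]=1
    H,s,v=hsv[...,0],hsv[...,1],hsv[...,2]
    red=roi&((H<6)|(H>174))&(s>170)&(v>90)
    lime=roi&(H>35)&(H<60)&(s>130)&(v>70)
    for nm,m in(('red',red),('lime',lime)):
        k,l,st,ce=cv2.connectedComponentsWithStats(m.astype(np.uint8))
        for i in range(1,k):
            if st[i,4]>8:
                w=W[l==i];print(n,nm,st[i],ce[i].round(1),np.nanmedian(w,0).round(3),np.nanmin(w,0).round(3),np.nanmax(w,0).round(3))
    up=roi&(W[...,2]>.094)&(W[...,2]<.108)
    dark=up&(v<110)
    pp=W[roi&(W[...,2]>.09)&(v<120)&~red]
    if len(pp): r=cv2.minAreaRect(pp[:,:2].astype(np.float32)*1000);print(n,'top',len(pp),r,pp[:,2].min(),pp[:,2].max())
    sl=roi&(W[...,2]>.012)&(W[...,2]<.024)
    r=cv2.minAreaRect(W[sl][:,:2].astype(np.float32)*1000);print(n,'slab',sl.sum(),r)
    cr=cv2.resize(c['color'][y0:y1,x0:x1],None,fx=4,fy=4,interpolation=cv2.INTER_CUBIC);S[n]=cr[:,:,::-1]
h=max(a.shape[0] for a in S.values())
im=np.hstack([cv2.copyMakeBorder(a,0,h-a.shape[0],0,0,cv2.BORDER_CONSTANT) for a in S.values()])
print(im.shape);cv2.imwrite('pics/crop.png',cv2.resize(im,None,fx=.88,fy=.88))
E
```

```text
scene red [259 179  28  25 323] [272.1 191. ] [ 0.557 -0.004  0.078] [ 0.531 -0.028  0.058] [0.585 0.022 0.091]
scene lime [310 196  11   8  36] [315.2 199.6] [0.626 0.065 0.092] [ 0.55   0.055 -0.003] [0.641 0.104 0.1  ]
scene lime [305 200   9   6  21] [308.9 202.5] [0.632 0.048 0.099] [0.622 0.043 0.097] [0.641 0.054 0.101]
scene lime [293 212  14  22 211] [299.7 221.7] [0.652 0.02  0.077] [0.629 0.011 0.035] [0.661 0.031 0.094]
scene lime [334 228   4   4  12] [335.8 229.6] [0.663 0.098 0.017] [0.659 0.094 0.011] [0.666 0.102 0.021]
scene top 509 ((637.5161743164062, 41.93525314331055), (59.76641082763672, 43.58830261230469), 29.367992401123047) 0.09032067642244036 0.10268148814515574
scene slab 1157 ((574.6500244140625, 78.32249450683594), (179.86859130859375, 236.0523223876953), 30.115772247314453)
side red [280 235  22  14 161] [291.2 241.3] [ 0.554 -0.01   0.084] [ 0.526 -0.032  0.07 ] [0.583 0.014 0.093]
side lime [300 206   7   8  19] [302.7 209.4] [0.622 0.065 0.091] [0.609 0.056 0.   ] [0.654 0.138 0.093]
side lime [308 207   6   6  10] [310.1 209.4] [0.632 0.047 0.101] [0.623 0.04  0.099] [0.642 0.053 0.104]
side lime [318 214   8  21  94] [320.6 223.2] [0.644 0.014 0.081] [0.635 0.007 0.037] [0.668 0.033 0.096]
side top 358 ((607.0371704101562, 13.791740417480469), (137.72799682617188, 55.061912536621094), 37.19928741455078) 0.09002905558324413 0.1040238627562466
side slab 1177 ((629.4622802734375, 54.60673522949219), (264.07403564453125, 226.53549194335938), 12.321503639221191)
(400, 880, 3)
```

>>> apply_moves(translation=[[-0.7, -0.35, -0.11], [-0.7, -0.35, -0.11], [-0.7, -0.35, -0.11], [-0.7, -0.35, -0.11], [-0.7, -0.35, -0.11]], rotation=[[0, 0, 0], [0, 0, 0], [0, 0, 0], [0, 0, 0], [0, 0, 0]], gripper=[1, 1, 1, 1, 1])

```text
time_s: 0.62
tool_pos: [0.3651, 0.3327, 0.2465]
eef_rot: [[-0.894, 0.449, 0.001], [0.449, 0.894, -0.001], [-0.001, -0.0, -1.0]]
wrist_force: [0.6, 0.5, -0.5]
width: 0.999
grasp_force: 0.0
```

>>> apply_moves(translation=[[-0.7, -0.35, -0.11], [-0.7, -0.35, -0.11], [-0.7, -0.35, -0.11], [-0.7, -0.35, -0.11], [-0.7, -0.35, -0.11]], rotation=[[0, 0, -0.45], [0, 0, -0.45], [0, 0, -0.45], [0, 0, -0.45], [0, 0, -0.45]], gripper=[1, 1, 1, 1, 1])

```text
time_s: 1.03
tool_pos: [0.4763, 0.1839, 0.2727]
eef_rot: [[-1.0, -0.013, -0.0], [-0.013, 1.0, 0.0], [0.0, 0.0, -1.0]]
wrist_force: [0.9, 0.9, -0.1]
width: 1.004
grasp_force: 0.0
```

>>> apply_moves(translation=[[-0.47, -0.63, -0.1], [-0.47, -0.63, -0.1], [-0.47, -0.63, -0.1], [-0.47, -0.63, -0.1], [-0.47, -0.63, -0.1]], rotation=[[0, 0, -0.49], [0, 0, -0.49], [0, 0, -0.49], [0, 0, -0.49], [0, 0, -0.49]], gripper=[1, 1, 1, 1, 1])

```text
time_s: 1.45
tool_pos: [0.5956, 0.0259, 0.2975]
eef_rot: [[-0.865, -0.501, 0.0], [-0.501, 0.865, -0.0], [0.0, -0.0, -1.0]]
wrist_force: [0.7, 0.7, 0.6]
width: 1.0
grasp_force: 0.0
```

>>> apply_moves(translation=[[0, 0, 0], [0, 0, 0], [0, 0, 0]], rotation=[[0, 0, 0], [0, 0, 0], [0, 0, 0]], gripper=[1, 1, 1])

```text
time_s: 1.7
tool_pos: [0.594, 0.0286, 0.2968]
eef_rot: [[-0.869, -0.496, -0.002], [-0.496, 0.869, 0.001], [0.001, 0.001, -1.0]]
wrist_force: [-0.1, 0.4, 0.3]
width: 0.998
grasp_force: 0.0
```

```bash
python3 - <<'E'
from h import *
c=snap('wrist','w1.png');print(observe()['tool_pos'],observe()['eef_rot'])
E=np.array(c['extrinsics']); print(-E[:3,:3].T@E[:3,3],-E[2,:3])
E
```

```text
[0.59370163 0.02927615 0.29710781] [[-8.67969126e-01 -4.96616744e-01 -1.18614520e-03]
 [-4.96617650e-01  8.67969181e-01  6.39972578e-04]
 [ 7.11716380e-04  1.14453708e-03 -9.99999092e-01]]
[ 0.52170653 -0.01159753  0.46283732] [ 0.25461961  0.14696551 -0.95580855]
```

View pics/w1.png

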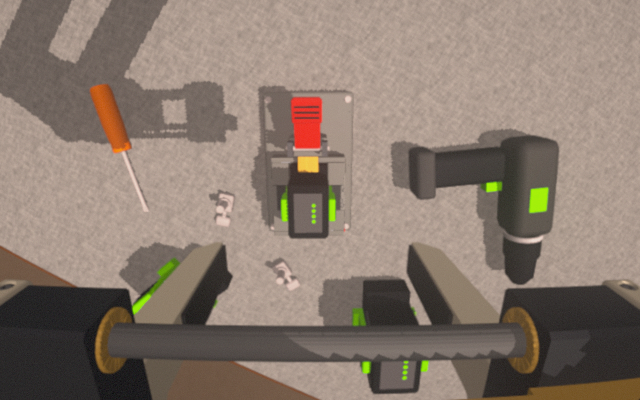

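The wrist view shows the lever pad at (306,112), the battery top at (309,208), and the catches at (285,207) and (332,207). The tuners and drill are well clear of the approach.

```bash
cat > m.py <<'E'
from h import *
def run(y0,y1,x0,x1):
    c=snap('wrist');W=pts(c)
    hsv=cv2.cvtColor(c['color'],cv2.COLOR_RGB2HSV)
    roi=np.zeros(hsv.shape[:2],bool);roi[y0:y1,x0:x1]=1
    H,s,v=hsv[...,0],hsv[...,1],hsv[...,2]
    red=roi&((H<6)|(H>174))&(s>170)&(v>90)
    lime=roi&(H>35)&(H<60)&(s>130)&(v>70)
    ctr=np.array([.6375,.042]);a=np.deg2rad(30);R=np.array([[np.cos(a),np.sin(a)],[-np.sin(a),np.cos(a)]])
    L=lambda w:np.c_[(w[:,:2]-ctr)@R.T,w[:,2]]*1000
    for nm,m in(('red',red),('lime',lime)):
        k,l,st,ce=cv2.connectedComponentsWithStats(m.astype(np.uint8))
        for i in range(1,k):
            if st[i,4]>40:
                w=L(W[l==i]);print(nm,st[i],ce[i].round(1),*[np.nanpercentile(w,p,axis=0).round(1) for p in(2,50,98)])
    top=roi&(W[...,2]>.094)&(W[...,2]<.106)&~red
    r=cv2.minAreaRect(W[top][:,:2].astype(np.float32)*1000);print('top',top.sum(),r,L(np.array([[*r[0],100]])/1000)[0],np.median(W[top][:,2]))
    w=W[red&(W[...,2]>.08)];print('pad line ang',np.rad2deg(cv2.fitLine(w[:,:2].astype(np.float32),2,0,.01,.01)[:2].ravel()@[[0],[0]]) if 0 else '')
    # rays check: catch outer edges at z=.077, slab corners at z=.018
    return c,W,L,red,lime
E
python3 - <<'E'
from m import *
c,W,L,red,lime=run(85,245,250,360)
print('slab corners',L(onz(c,[(261,92),(353,92),(353,234),(269,232)],.018)).round(1))
print('red outline at .09',L(onz(c,[(293,97),(321,97)],.09)).round(1))
cs,=[snap('scene')]
def tri(ca,a,cb,b):
    o1,d1=ray(ca,a);o2,d2=ray(cb,b);s=np.linalg.lstsq(np.c_[d1[0],-d2[0]],o2-o1,rcond=None)[0]
    p,q=o1+s[0]*d1[0],o2+s[1]*d2[0];return L(((p+q)/2)[None]).round(1),np.linalg.norm(p-q)
# LED strip on the top (lime) in both
m=lime.copy();k,l,st,ce=cv2.connectedComponentsWithStats(m.astype(np.uint8));print([(ce[i].round(1),st[i,4]) for i in range(1,k)])
print('LED tri',tri(c,(314,213),cs,(308.9,202.5)))
E
```

```text
red [ 291   98   30   50 1254] [305.8 122.3] [-120.1  -13.1   69.8] [-94.4   1.   80.4] [-68.5  15.   90.7]
lime [280 187   8  34 202] [283.6 206.6] [-14.5 -28.   32. ] [ -5.4 -24.4  91.6] [  9.7 -19.7  98. ]
lime [327 186   9  35 230] [330.7 205.7] [-14.7  23.3  34.7] [-5.5 27.8 91.5] [ 9.9 34.7 97. ]
top 2212 ((635.2232666015625, 42.16392517089844), (61.546207427978516, 44.1185417175293), 30.30068588256836) [ -1.88974638   1.28033006 100.        ] 0.1002275129647813
pad line ang 
slab corners [[-126.3  -54.1   18. ]
 [-125.8   56.3   18. ]
 [  57.4   60.8   18. ]
 [  54.1  -51.8   18. ]]
red outline at .09 [[-121.3  -11.3   90. ]
 [-121.1   16.9   90. ]]
[(array([283.6, 206.6]), np.int32(202)), (array([330.7, 205.7]), np.int32(230)), (array([312.5, 204.9]), np.int32(15)), (array([312.5, 210.3]), np.int32(14)), (array([312.5, 215.7]), np.int32(14)), (array([312.5, 220.7]), np.int32(14))]
LED tri (array([[-1.1,  8.9, 99.2]]), np.float64(0.0009755179728589773))
```

>>> apply_moves(translation=[[0.25, -0.04, 0.2], [0.25, -0.04, 0.3], [0.25, -0.04, 0.4], [0.25, -0.04, 0.5], [0.25, -0.04, 0.6]], rotation=[[0, 0, 0], [0, 0, 0], [0, 0, 0], [0, 0, 0], [0, 0, 0]], gripper=[-1, -1, -1, -1, -1])

```text
time_s: 2.27
tool_pos: [0.5435, -0.0103, 0.1463]
eef_rot: [[-0.868, -0.497, -0.001], [-0.497, 0.868, 0.0], [0.0, 0.001, -1.0]]
wrist_force: [-0.3, -0.2, -0.2]
width: 0.695
grasp_force: 0.0
```

>>> apply_moves(translation=[[0, 0, 0.1], [0, 0, 0.1], [0, 0, 0.14], [0, 0, 0.14], [0, 0, 0.14]], rotation=[[0, 0, 0], [0, 0, 0], [0, 0, 0], [0, 0, 0], [0, 0, 0]], gripper=[-1, -1, -1, -1, -1])

```text
time_s: 2.68
tool_pos: [0.5458, -0.011, 0.1136]
eef_rot: [[-0.868, -0.497, 0.002], [-0.497, 0.868, -0.0], [-0.001, -0.001, -1.0]]
wrist_force: [0.3, 0.1, 0.5]
width: 0.332
grasp_force: 0.0
```

```bash
python3 - <<'E'
from h import *
o=observe();print(o['tool_pos'],o['width'],o['wrist_force']);snap('wrist','w2.png')
E
```

```text
[ 0.54583924 -0.01100722  0.11357257] 0.33182935692573606 [0.32191973 0.10621804 0.51504801]
```

View pics/w2.png

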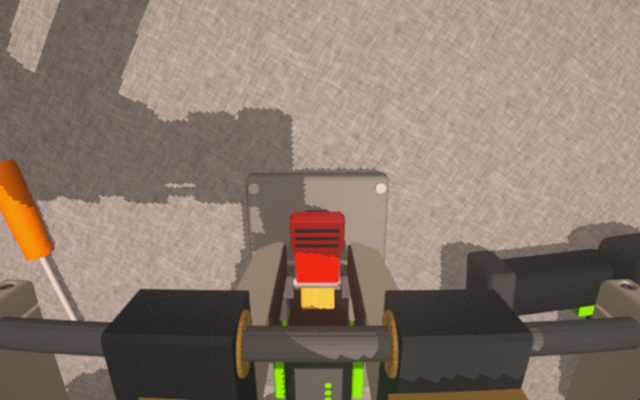

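The wrist view shows the fingers still closing, centred on the lever (pad at (318,238)).

>>> apply_moves(translation=[[0, 0, 0], [0, 0, 0], [0, 0, 0.02], [0, 0, 0.04], [0, 0, 0.05]], rotation=[[0, 0, 0], [0, 0, 0], [0, 0, 0], [0, 0, 0], [0, 0, 0]], gripper=[-1, -1, -1, -1, -1])

```text
time_s: 3.15
tool_pos: [0.5448, -0.0113, 0.0992]
eef_rot: [[-0.868, -0.496, -0.001], [-0.496, 0.868, 0.0], [0.001, 0.001, -1.0]]
wrist_force: [0.2, -0.5, 0.3]
width: 0.007
grasp_force: 0.0
```

>>> apply_moves(translation=[[0, 0, 0.02], [0, 0, 0.04], [0, 0, 0.06], [0, 0, 0.08], [0, 0, 0.08]], rotation=[[0, 0, 0], [0, 0, 0], [0, 0, 0], [0, 0, 0], [0, 0, 0]], gripper=[-1, -1, -1, -1, -1])

```text
time_s: 3.57
tool_pos: [0.5448, -0.0116, 0.0791]
eef_rot: [[-0.868, -0.497, -0.001], [-0.497, 0.868, -0.0], [0.001, 0.0, -1.0]]
wrist_force: [-1.5, -1.1, 1.5]
width: 0.005
grasp_force: 1.1
```

>>> apply_moves(translation=[[0, 0, 0.01], [0, 0, 0.02], [0, 0, 0.025], [0, 0, 0.03]], rotation=[[0, 0, 0], [0, 0, 0], [0, 0, 0], [0, 0, 0]], gripper=[-1, -1, -1, -1])

```text
time_s: 3.9
tool_pos: [0.5452, -0.0111, 0.072]
eef_rot: [[-0.868, -0.496, -0.0], [-0.496, 0.868, 0.0], [-0.0, 0.0, -1.0]]
wrist_force: [0.5, 0.7, -0.6]
width: 0.004
grasp_force: 0.0
```

>>> apply_moves(translation=[[0, 0, 0.006], [0, 0, 0.006]], rotation=[[0, 0, 0], [0, 0, 0]], gripper=[-1, -1])

```text
time_s: 4.07
tool_pos: [0.5452, -0.0112, 0.0713]
eef_rot: [[-0.868, -0.497, -0.0], [-0.497, 0.868, 0.0], [-0.0, 0.0, -1.0]]
wrist_force: [-2.3, -0.4, 4.0]
width: 0.008
grasp_force: 2.2
```

>>> apply_moves(translation=[[0, 0, 0.006], [0, 0, 0.01], [0, 0, 0.01]], rotation=[[0, 0, 0], [0, 0, 0], [0, 0, 0]], gripper=[-1, -1, -1])

```text
time_s: 4.32
tool_pos: [0.5453, -0.0113, 0.0711]
eef_rot: [[-0.868, -0.497, 0.001], [-0.497, 0.868, -0.0], [-0.001, -0.001, -1.0]]
wrist_force: [-7.5, -0.6, 21.5]
width: 0.005
grasp_force: 10.8
```

>>> apply_moves(translation=[[0, 0, -0.1], [0, 0, -0.25], [0, 0, -0.4], [0, 0, -0.5], [0, 0, -0.5]], rotation=[[0, 0, 0], [0, 0, 0], [0, 0, 0], [0, 0, 0], [0, 0, 0]], gripper=[-1, -1, 1, 1, 1])

```text
time_s: 4.73
tool_pos: [0.5487, -0.0119, 0.1997]
eef_rot: [[-0.868, -0.497, 0.011], [-0.497, 0.868, -0.002], [-0.008, -0.007, -1.0]]
wrist_force: [0.6, -0.8, -0.1]
width: 0.172
grasp_force: 0.0
```

>>> apply_moves(translation=[[0, 0, -0.3], [0, 0, -0.3], [0, 0, -0.3], [0, 0, -0.3], [0, 0, -0.3]], rotation=[[0, 0, 0], [0, 0, 0], [0, 0, 0], [0, 0, 0], [0, 0, 0]], gripper=[1, 1, 1, 1, 1])

```text
time_s: 5.15
tool_pos: [0.5447, -0.0112, 0.2672]
eef_rot: [[-0.868, -0.497, -0.001], [-0.497, 0.868, 0.0], [0.001, 0.001, -1.0]]
wrist_force: [-0.2, -0.1, 0.7]
width: 0.532
grasp_force: 0.0
```

```bash
python3 - <<'E'
from m import *
o=observe();print(o['tool_pos'],o['width'])
c,W,L,red,lime=run(60,310,230,400)
snap('wrist','w3.png')
E
```

```text
[ 0.54471235 -0.01115003  0.26719428] 0.5322022677007056
red [ 301  156   31   53 1353] [316.1 182.4] [-124.1  -13.2   67.8] [-97.7   1.1  70. ] [-69.8  15.5  73. ]
lime [289 243   9  42 259] [293.  266.3] [-21.2 -28.2  31.7] [ -9.5 -24.6  91.2] [  9.5 -20.1  96.7]
lime [338 243   8  42 244] [341.1 267. ] [-14.7  24.2  34.3] [-8.5 28.2 91. ] [ 9.3 32.2 93.3]
lime [321 270   4  19  60] [322.7 279. ] [-12.2   5.9  99.7] [ -1.1   8.  101.3] [  9.6   9.  103. ]
top 2186 ((635.00537109375, 42.267826080322266), (62.12714767456055, 44.054931640625), 29.625064849853516) [ -2.02649897   1.47925864 100.        ] 0.10016610323909166
pad line ang
```

View pics/w3.png

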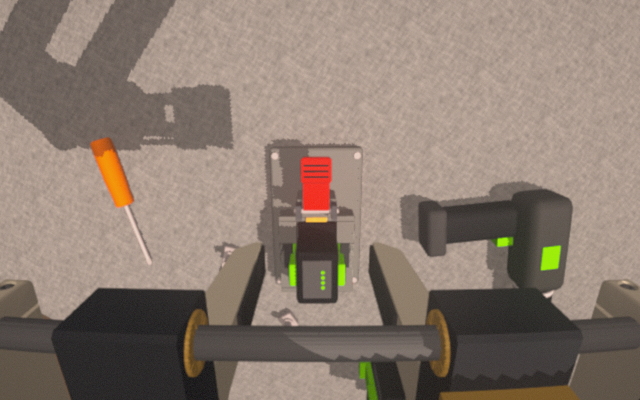

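The wrist view shows the lever level at (316,182) with its top at about 70 mm, so it is latched. The battery top is at (318,276), centred at about (0.6353, 0.0422).

>>> apply_moves(translation=[[-0.15, 0.005, 0], [-0.3, 0.005, 0.1], [-0.42, 0.005, 0.2], [-0.42, 0.005, 0.3], [-0.42, 0.005, 0.35]], rotation=[[0, 0, 0], [0, 0, 0], [0, 0, 0], [0, 0, 0], [0, 0, 0]], gripper=[1, 1, 1, 1, 1])

```text
time_s: 5.67
tool_pos: [0.6341, 0.0433, 0.1743]
eef_rot: [[-0.867, -0.498, -0.009], [-0.498, 0.867, 0.001], [0.007, 0.005, -1.0]]
wrist_force: [-0.4, -0.5, -0.5]
width: 0.97
grasp_force: 0.0
```

>>> apply_moves(translation=[[0, 0, 0.0], [0, 0, 0.0], [0, 0, 0.05], [0, 0, 0.1], [0, 0, 0.15]], rotation=[[0, 0, 0], [0, 0, 0], [0, 0, 0], [0, 0, 0], [0, 0, 0]], gripper=[1, 1, 1, 1, 1])

```text
time_s: 6.08
tool_pos: [0.6366, 0.0415, 0.145]
eef_rot: [[-0.868, -0.496, 0.003], [-0.496, 0.868, -0.0], [-0.003, -0.002, -1.0]]
wrist_force: [0.2, 0.2, -1.0]
width: 1.0
grasp_force: 0.0
```

```bash
python3 - <<'E'
from h import *
o=observe();print(o['tool_pos'],o['width']);snap('wrist','w4.png')
E
```

```text
[0.63660415 0.04145493 0.14502076] 1.0001027214242084
```

View pics/w4.png

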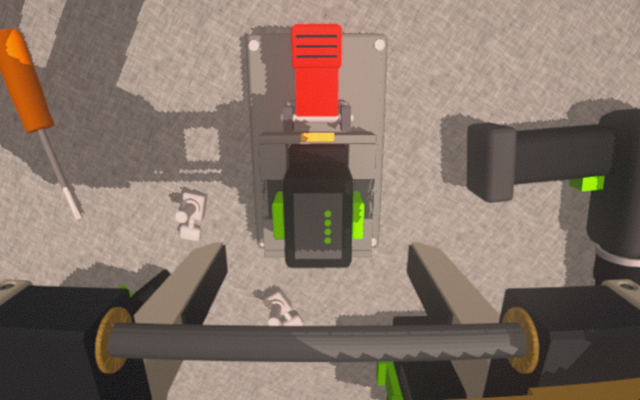

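The wrist view shows the fingers (227 and 410) straddling the battery (centre col 319). The two tuners stand low and clear.

>>> apply_moves(translation=[[0, 0, 0.1], [0, 0, 0.2], [0, 0, 0.28], [0, 0, 0.34], [0, 0, 0.34]], rotation=[[0, 0, 0], [0, 0, 0], [0, 0, 0], [0, 0, 0], [0, 0, 0]], gripper=[1, 1, 1, 1, 1])

```text
time_s: 6.55
tool_pos: [0.634, 0.0417, 0.0565]
eef_rot: [[-0.868, -0.496, -0.004], [-0.496, 0.868, 0.0], [0.003, 0.002, -1.0]]
wrist_force: [-0.6, 0.4, -0.1]
width: 0.999
grasp_force: 0.0
```

>>> apply_moves(translation=[[0, 0, 0], [0, 0, 0], [0, 0, 0], [0, 0, 0], [0, 0, 0]], rotation=[[0, 0, 0], [0, 0, 0], [0, 0, 0], [0, 0, 0], [0, 0, 0]], gripper=[0.3, 0.3, 0.3, 0.3, 0.3], newtons=25)

```text
time_s: 6.97
tool_pos: [0.6364, 0.0418, 0.0598]
eef_rot: [[-0.868, -0.497, 0.002], [-0.497, 0.868, -0.0], [-0.002, -0.001, -1.0]]
wrist_force: [-0.2, -0.8, -0.0]
width: 0.693
grasp_force: 0.0
```

>>> apply_moves(translation=[[0, 0, 0], [0, 0, 0], [0, 0, 0], [0, 0, 0], [0, 0, 0]], rotation=[[0, 0, 0], [0, 0, 0], [0, 0, 0], [0, 0, 0], [0, 0, 0]], gripper=[-1, -1, -1, -1, -1], newtons=30)

```text
time_s: 7.38
tool_pos: [0.6362, 0.0419, 0.0599]
eef_rot: [[-0.868, -0.497, 0.001], [-0.497, 0.868, -0.0], [-0.001, -0.001, -1.0]]
wrist_force: [-2.2, 0.0, 8.2]
width: 0.485
grasp_force: 30.0
```

>>> apply_moves(translation=[[0, 0, 0], [0, 0, 0], [0, 0, 0]], rotation=[[0, 0, 0], [0, 0, 0], [0, 0, 0]], gripper=[-1, -1, -1])

```text
time_s: 7.63
tool_pos: [0.6362, 0.0419, 0.0599]
eef_rot: [[-0.868, -0.497, 0.002], [-0.497, 0.868, -0.0], [-0.001, -0.001, -1.0]]
wrist_force: [-2.3, -0.0, 8.2]
width: 0.488
grasp_force: 30.0
```

>>> apply_moves(translation=[[0, 0, -0.01], [0, 0, -0.02], [0, 0, -0.03], [0, 0, -0.04], [0, 0, -0.05]], rotation=[[0, 0, 0], [0, 0, 0], [0, 0, 0], [0, 0, 0], [0, 0, 0]], gripper=[-1, -1, -1, -1, -1])

```text
time_s: 8.05
tool_pos: [0.6353, 0.0419, 0.0706]
eef_rot: [[-0.868, -0.496, -0.001], [-0.496, 0.868, 0.0], [0.001, 0.001, -1.0]]
wrist_force: [-0.0, -0.4, -3.9]
width: 0.485
grasp_force: 30.0
```

Rising with about 4 N, which matches the battery's weight. I'll keep lifting.

>>> apply_moves(translation=[[0, 0, -0.02], [0, 0, -0.04], [0, 0, -0.06], [0, 0, -0.08], [0, 0, -0.1]], rotation=[[0, 0, 0], [0, 0, 0], [0, 0, 0], [0, 0, 0], [0, 0, 0]], gripper=[-1, -1, -1, -1, -1])

```text
time_s: 8.47
tool_pos: [0.6358, 0.0418, 0.0967]
eef_rot: [[-0.868, -0.497, 0.0], [-0.497, 0.868, -0.0], [-0.0, -0.0, -1.0]]
wrist_force: [0.6, -0.3, -3.2]
width: 0.487
grasp_force: 30.0
```

>>> apply_moves(translation=[[0, 0, -0.04], [0, 0, -0.1], [0, 0, -0.16], [0, 0, -0.22], [0, 0, -0.26]], rotation=[[0, 0, 0], [0, 0, 0], [0, 0, 0], [0, 0, 0], [0, 0, 0]], gripper=[-1, -1, -1, -1, -1])

```text
time_s: 8.88
tool_pos: [0.6364, 0.0418, 0.1634]
eef_rot: [[-0.868, -0.497, 0.003], [-0.497, 0.868, -0.0], [-0.002, -0.002, -1.0]]
wrist_force: [0.5, 0.5, -3.1]
width: 0.478
grasp_force: 30.0
```

>>> apply_moves(translation=[[0, 0, -0.03], [0, 0, -0.05], [0, 0, -0.05], [0, 0, -0.05], [0, 0, -0.05]], rotation=[[0, 0, 0], [0, 0, 0], [0, 0, 0], [0, 0, 0], [0, 0, 0]], gripper=[-1, -1, -1, -1, -1])

```text
time_s: 9.3
tool_pos: [0.6351, 0.0419, 0.1725]
eef_rot: [[-0.868, -0.496, -0.002], [-0.496, 0.868, 0.0], [0.002, 0.001, -1.0]]
wrist_force: [-0.3, -0.2, -3.5]
width: 0.485
grasp_force: 30.0
```

>>> apply_moves(translation=[[0, 0, 0], [0, 0, 0], [0, 0, 0], [0, 0, 0], [0, 0, 0]], rotation=[[0, 0, 0], [0, 0, 0], [0, 0, 0], [0, 0, 0], [0, 0, 0]], gripper=[-1, -1, -1, -1, -1])

```text
time_s: 9.72
tool_pos: [0.6356, 0.0419, 0.1733]
eef_rot: [[-0.868, -0.497, -0.0], [-0.497, 0.868, 0.0], [0.0, 0.0, -1.0]]
wrist_force: [0.0, 0.2, -4.8]
width: 0.484
grasp_force: 30.0
```

```bash
python3 - <<'E'
from h import *
a=snap('scene')['color'][130:280,220:400];b=snap('side')['color'][130:280,220:400]
cv2.imwrite('pics/end.png',cv2.resize(np.hstack([a,b]),None,fx=2.2,fy=2.2)[:,:,::-1])
E
```

```text
(no output)
```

View pics/end.png

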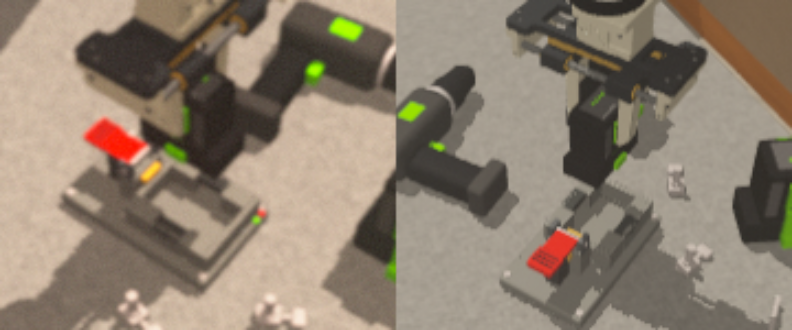

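The battery is held upright by its catches, well clear of the empty well. It has risen about 113 mm, the lever is still down, and it is touching nothing else.

```bash
python3 -c "
from station import hand_in;print(hand_in())"
```

```text
the job is handed in; nothing more can be done
None
```

I pressed the lever down until it latched, then lifted the battery by its pinched catches to about 11 cm above its seat; it was upright and still when I handed the job in at about 10 s (no verdict was shown).

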